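Fit two accordion reed blocks on their dowels and hold the last one down

TASK

Fit the two loose bass reed blocks on the reed pan beside the block already fitted, stepped ends the same way as on that one: first the short block on the close-set dowels in the middle and let go of it, then the long block on the wide-set dowels, each down flat on its leather. Finish while holding the long block pressed firmly down on its dowels, without letting go, so that its clip can be turned over it. Leave the tools, the key and the ruler on the ledge where they lie.

Things in the scene. Friction and masses are not known exactly. Their poses are not given: they have to be found in the camera images.
- short_block_mid (a point): Centre of the short, loose bass reed block: a pearwood bar 132 mm long (x), 26 wide (y), 50 high (z), about 0.16 kg, standing on its foot. Aluminium reed plates lie flush in both sides; the bare middle 30 mm is solid wood to hold it by. Underneath, two blind holes, 9.5 mm wide, 12 deep, on the centre line 50 mm either side of the middle. Point 25 mm above the underside.
- short_block_low_end (a point): Middle of the full-height (low-note) end face of the short block, 66 mm from its centre towards its -x, 25 mm above the underside. At the other end, +x, the top is cut down 14 mm over the last 16 mm: a step for the clip. The block starts within 45 degrees of the way round in which it is fitted.
- long_block_mid (a point): Centre of the long, loose bass reed block: a pearwood bar 168 mm long (x), 26 wide (y), 50 high (z), about 0.22 kg, standing on its foot. Aluminium reed plates lie flush in both sides; the bare middle 30 mm is solid wood to hold it by. Underneath, two blind holes, 9.5 mm wide, 12 deep, on the centre line 70 mm either side of the middle. Point 25 mm above the underside.
- long_block_low_end (a point): Middle of the full-height (low-note) end face of the long block, 84 mm from its centre towards its -x, 25 mm above the underside. At the other end, +x, the top is cut down 14 mm over the last 16 mm: a step for the clip. The block starts within 45 degrees of the way round in which it is fitted.
- reed_pan: Reed pan: a plywood board, 222 mm (x) by 204 mm (y), 10 mm thick, fixed flat on the ledge; origin under its middle. Three seats run side by side along x at y = -72, 0 and +72 mm. On the seat at -72 a block like the long one is already fitted, its step towards +x (46 mm clear between its side and that of a block in the middle seat); the other two are empty.
- short_seat (a point): Middle of the short block's seat, at y = 0 on the pan, same axes: a brown leather strip with dark air holes, its top (this point) 12 mm above the ledge. Two bullet-nosed wooden dowels, 8 mm thick, stand 9 mm above the leather, 50 mm either side along x. The block's step goes to +x; when fitted its centre is 25 mm above this point.
- short_seat_low_end (a point): On the leather of the short seat, 66 mm from its middle towards -x: the full-height end of the fitted short block is above it. Beyond the seat's other end, 75 mm from its middle towards +x, stands a brass clip post 5 mm thick, reaching 42 mm above the leather, its arm turned aside.
- long_seat (a point): Middle of the long block's seat, at y = +72 mm on the pan, same axes: leather strip, its top (this point) 12 mm above the ledge. Two dowels as on the short seat (8 mm thick, 9 mm high), but 70 mm either side along x. The block's step goes to +x; when fitted its centre is 25 mm above this point.
- long_seat_low_end (a point): On the leather of the long seat, 84 mm from its middle towards -x: the full-height end of the fitted long block is above it. Beyond the seat's other end, 93 mm from its middle towards +x, stands a brass clip post 5 mm thick, reaching 42 mm above the leather, its arm turned aside.
- treble_key: Bystander: treble key with a green marbled top on a wooden lever, 170 mm long, 20 mm high, lying to the right of the pan. Leave it. Origin under its middle, x along its length.
- rivet_setter: Bystander: square brass rivet setter, 130 mm long, 16 mm high, lying to the left. Leave it. Origin under its middle, x along its length.
- spring_winder: Bystander: steel spring winder with a cranked wooden handle, 130 mm long, 18 mm high, lying beyond the pan. Leave it. Origin under its steel body, x along its spindle.
- ruler: Bystander: aluminium ruler, 300 x 30 x 2.5 mm, lying flat at the far left. Leave it. Origin under its middle, x along its length.
Things that resemble listed ones, but are neither listed nor needed, are in the scene too. Leave any orange look-alike of the part that bears long_block_mid alone.

How it is judged:
By the outcome, as a careful person would: the job done as asked, in the order asked, and still so for the second after the job is handed in, while the arm keeps its last pose, push and grip.
It also fails if it takes over 67 s, if anything falls off the work surface, if the arm or the gripper's body presses on something with over 40 N, if the wrist force passes 120 N, or if a joint passes its speed limit or range.

ROBOT

A 7-joint arm with a two-finger parallel gripper is mounted at the origin on the work surface. World frame = base frame: x ahead of the robot, y to its left, z up, the work surface at z = 0. Lengths are in m, angles in rad, forces in N, time in s.
With the tool pointing down it reaches from about 0.425 to 1.025 m from the base axis. Payload 9.4 kg.
Tool frame: the origin (TCP) lies between the finger pads; the fingertips stand 11 mm ahead of it and the grasp point (between the pads) lies 8 mm behind it (env.tip_reach is the distance from the TCP to the fingertips, in m); z points along the fingers, y is the line along which they close (so a half turn about z gives the same grasp; the last joint's range is limited). The gripper opens to 85 mm and grips with 20 to 120 N. Pads are 22 mm wide; open, the fingers measure 114 mm over their backs; the gripper's body (76 mm by 85 mm) begins 54 mm behind the grasp point. The pads swing forward as they close: fully open they stand 13 mm farther back than shut.
Start: joints at [-1.317, 0.599, -0.003, 1.599, 0.002, 0.943, -0.08], TCP at [0.235, 0.686, 0.242] pointing down, gripper open.
Joint ranges: [-2.57, 2.57], [-0.35, 1.97], [-1.29, 1.29], [0.11, 2.56], [-1.05, 4.19], [0.11, 1.86], [-2.63, 2.63]. Speed limits (rad/s): [2.22, 2.22, 3.01, 3.01, 3.14, 3.14, 3.14].

INTERFACE

Orientations are given as a unit quaternion [w, x, y, z].
In Python, from cell import env gives the robot as it stands. Calls block until the motion is done:
- env.move_pose(position, orientation): joint-space move of the TCP to a pose.
- env.movel(position, rotation=None, velocity=0.15): straight line of the TCP; rotation=None keeps the orientation; velocity is the mean speed in m/s.
- env.set_joints(angles): joint-space move.
- env.gripper_to(opening): finger opening in m; the grip force is fixed at half the most; returns when the fingers have stopped.
- env.pause(seconds).
- env.solve_ik(position, orientation): joint angles nearest the present ones, or None.
- env.observe(): the state.
- env.grab_frame(name): name is "side" or "top" or "wrist"; returns the picture (384x512x3 uint8, blue, green, red); there is no depth.
- env.camera_model(name): a dict with "mtx" (3x3 intrinsics, pixels), "k1" (the pictures are not rectified: a ray, as slopes to the right and down, at radius r is drawn at 1 + k1 r^2 times it, then the intrinsics apply), "pose" (4x4, takes a point from camera to world coordinates); the wrist camera has in their place "tool_from_camera" (4x4, takes a point from camera to tool coordinates, whose origin is the TCP and whose axes are the flange's). Camera axes: x right, y down, z forward; pixel columns grow to the right and rows downward; lengths in m; the calibration is good to about 2 mm. A picture is of the moment at which its call begins: read the wrist's pose just before it. camera_model takes no time and is no camera call.
A pose or a line that the arm cannot do raises env.Unreachable and nothing moves.
- env.sign_off(): hands the job in; it is judged then, once.
The state is a dict: "time": time; "joints": joint angles; "joint_vel": joint speeds; "tau": joint torques, N m; "ee_pos": TCP position; "orientation": TCP orientation; "contact_force": force on the tool from outside, world axes, zero at the start; "wrist_torque": the same for the moment, N m; "finger_gap": finger opening in m; "grasp_force": force on a finger pad.
Only numpy, scipy, OpenCV 4.12 (cv2) and the standard library are available. Lean on these libraries where they do the work, as an engineer would, in place of code of your own. Each camera call takes 0.05 s, during which the arm holds its last target. There are 200 camera calls.

## Working session

There is one attempt and no reset: what is moved stays moved. The work goes in short steps, each a Python script; the robot and the scene stay as the last script left them, time stands still between calls to the robot, and variables do not carry over. Pictures are saved under pics/ and viewed, at most 10 in all, crops included, and the job is handed in when it is done.

```bash
ls; mkdir -p pics
python3 - <<'E'
from cell import env
import cv2,numpy as np
for n in("top","side"):
    cv2.imwrite(f"pics/{n}0.png",env.grab_frame(n)); m=env.camera_model(n); print(n,m)
print(env.camera_model("wrist")); o=env.observe(); print(o); print(env.tip_reach)
E
```

```text
pics
top {'mtx': array([[374.69311643,   0.        , 253.50256564],
       [  0.        , 374.69311643, 190.07712597],
       [  0.        ,   0.        ,   1.        ]]), 'k1': 0.03907300766195424, 'pose': array([[ 0.00245144, -0.99677119,  0.08025705,  0.50238095],
       [-0.99974616, -0.00424042, -0.02212775,  0.05153175],
       [ 0.02239662, -0.08018243, -0.99652856,  1.12940175],
       [ 0.        ,  0.        ,  0.        ,  1.        ]])}
side {'mtx': array([[444.84841305,   0.        , 248.42312398],
       [  0.        , 444.84841305, 193.54058178],
       [  0.        ,   0.        ,   1.        ]]), 'k1': -0.14052584945005386, 'pose': array([[ 0.99200705, -0.0942888 ,  0.08385486,  0.47321835],
       [-0.12613001, -0.72179988,  0.68051168, -0.85592583],
       [-0.0036382 , -0.685649  , -0.72792322,  1.00804251],
       [ 0.        ,  0.        ,  0.        ,  1.        ]])}
{'mtx': array([[345.26324226,   0.        , 257.8203434 ],
       [  0.        , 345.26324226, 188.83882081],
       [  0.        ,   0.        ,   1.        ]]), 'k1': -0.07280831156506201, 'tool_
[... 385 characters left out ...]
([-1.3167037 ,  0.60006425, -0.00255561,  1.60005948,  0.00178373,
        0.94289485, -0.07980079]), 'joint_vel': array([ 0.00122692,  0.00073761,  0.00049858, -0.00177511, -0.00077586,
        0.00012638, -0.0012093 ]), 'tau': array([ 5.99468258e-03, -7.77991390e+01,  1.57005664e+00, -2.58617592e+01,
        1.26250225e-02,  5.53053163e-03,  2.64834298e-06]), 'ee_pos': array([0.23534111, 0.68530552, 0.24148587]), 'orientation': array([-6.13954346e-05,  1.64614475e-01,  9.86357728e-01, -7.09172767e-04]), 'contact_force': array([ 0.87081055,  0.30866438, -0.38023856]), 'wrist_torque': array([ 0.02465828, -0.02394403,  0.03595843]), 'grasp_force': 0.0, 'finger_gap': 0.08552183431570022}
0.011
```

View pics/top0.png

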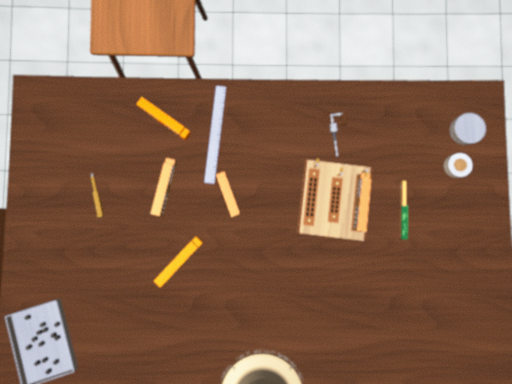

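View pics/side0.png

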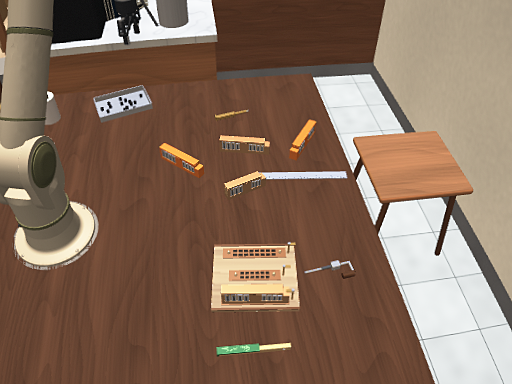

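The top picture shows these candidates for the blocks:
- Long pale block at (163,187).
- Short pale block at (228,194), near the ruler at (215,135).
- Two orange look-alikes at (162,117) and (178,262), which I leave alone.
- A third long bar already fitted on the pan at (363,202).

The pan is at (335,200). Its empty seats are at (336,199) for the short block and (312,197) for the long block. I choose the two pale blocks. Next I get coarse positions and a close crop.

```bash
cat > h.py <<'E'
from cell import env
import cv2,numpy as np
from scipy.spatial.transform import Rotation as R
def quat(yaw):  # tool down, tool x along world yaw
    m=np.array([[np.cos(yaw),np.sin(yaw),0],[np.sin(yaw),-np.cos(yaw),0],[0,0,-1.]])
    q=R.from_matrix(m).as_quat(); return q[[3,0,1,2]]
def tool(o):
    T=np.eye(4);q=o["orientation"];T[:3,:3]=R.from_quat(q[[1,2,3,0]]).as_matrix();T[:3,3]=o["ee_pos"];return T
def cam(name,o=None):
    m=env.camera_model(name)
    return m["mtx"],m["k1"],(m["pose"] if name!="wrist" else tool(o)@m["tool_from_camera"])
def cast(c,px,z):
    K,k1,P=c; px=np.asarray(px,float).reshape(-1,1,2)
    n=cv2.undistortPoints(px,K,np.array([k1,0,0,0.]),R=None,P=None).reshape(-1,2)
    d=np.c_[n,np.ones(len(n))]@P[:3,:3].T
    return P[:3,3]+d*((z-P[2,3])/d[:,2])[:,None]
def proj(c,X):
    K,k1,P=c;T=np.linalg.inv(P);r,_=cv2.Rodrigues(T[:3,:3])
    return cv2.projectPoints(np.asarray(X,float).reshape(-1,1,3),r,T[:3,3],K,np.array([k1,0,0,0.]))[0].reshape(-1,2)
E
python3 - <<'E'
from h import *
I=env.grab_frame("top"); hsv=cv2.cvtColor(I,cv2.COLOR_BGR2HSV); c=cam("top")
for n,p in dict(long=(163,187),short=(228,194),o1=(162,117),o2=(178,262),fit=(364,200),pan=(325,170),wood=(100,300)).items(): print(n,hsv[p[1],p[0]],I[p[1],p[0]])
m=((hsv[...,2]>140)&(hsv[...,1]>70)).astype(np.uint8)
for k in cv2.findContours(m,cv2.RETR_EXTERNAL,cv2.CHAIN_APPROX_NONE)[0]:
    if cv2.contourArea(k)<200: continue
    (x,y),s,a=cv2.minAreaRect(k); b=cv2.boxPoints(((x,y),s,a)); W=cast(c,b,.05 if 140<x<250 else .01)
    e=[W[1]-W[0],W[2]-W[1]]; L=[np.linalg.norm(v) for v in e]; v=e[int(np.argmax(L))]; v=v*np.sign(v[0])
    print((round(x),round(y)),W.mean(0).round(3),np.round(L,3),np.degrees(np.arctan2(v[1],v[0])).round(1))
cr=cv2.resize(I[150:250,140:380],(800,333),interpolation=cv2.INTER_CUBIC); cv2.imwrite("pics/crop.png",cr)
print(proj(cam("side"),[[.235,.686,.242]]),proj(c,[[.235,.686,.242]]))
for x,y,yaw in[(.5,.1,0),(.5,.1,np.pi),(.5,.1,.3),(.5,-.1,0),(.5,-.1,np.pi)]:
    print(x,y,yaw,np.round(env.solve_ik([x,y,.2],quat(yaw)),2) if env.solve_ik([x,y,.2],quat(yaw)) is not None else None)
E
```

```text
long [ 22 113 253] [141 222 253]
short [ 20 124 252] [129 213 252]
o1 [ 22 241 253] [ 14 187 253]
o2 [ 23 207 253] [ 48 207 253]
fit [ 18 141 250] [112 193 250]
pan [ 19  88 238] [156 209 238]
wood [ 11 146 105] [ 45  66 105]
(177, 261) [0.387 0.242 0.05 ] [0.176 0.034] -42.9
(404, 208) [ 0.54  -0.424  0.01 ] [0.018 0.171] -1.8
(227, 194) [0.579 0.103 0.05 ] [0.032 0.137] 20.9
(336, 199) [ 0.568 -0.22   0.01 ] [0.234 0.21 ] -7.0
(162, 186) [0.599 0.289 0.05 ] [0.173 0.037] -12.6
(163, 117) [0.8   0.293 0.05 ] [0.035 0.179] 54.4
(142, 28) [1.066 0.356 0.05 ] [0.303 0.17 ] -88.4
[[131.80977118  39.5317873 ]] [[-44.04138888 342.28534369]]
0.5 0.1 0 [-0.8   0.49  0.7   2.16 -0.51  0.67 -1.31]
0.5 0.1 3.141592653589793 [-0.28  0.4  -0.04  2.13  0.03  0.61  1.23]
0.5 0.1 0.3 [-0.76  0.47  0.64  2.16 -0.46  0.65 -1.07]
0.5 -0.1 0 [-0.44  0.51  0.77  2.16 -0.56  0.68 -0.86]
0.5 -0.1 3.141592653589793 [ 0.02  0.4   0.09  2.13 -0.06  0.61  1.72]
```

View pics/crop.png

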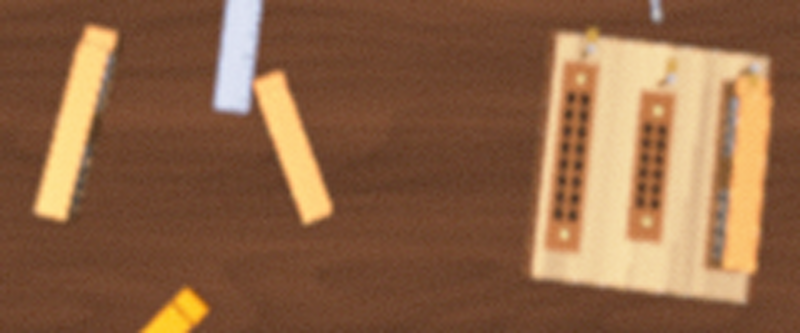

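The close crop confirms the choice. The pale long block, at crop (78,125), has its step at the top. The pale short block is at (293,148), clear of the ruler corner at (250,112). The seats are at (651,167) for the short block, with its dowels close together, and (572,157) for the long block. I now look at each from above with the wrist camera, at matching distances so that any camera mount error cancels.

Run:
```python
from h import *
import pickle
c=cam("top"); s,l=cast(c,[(335.3,200.1),(311.6,197.1)],.012); print(s,l)
D=np.radians; out={}
def look(n,x,y,z,yaw):
    try: env.move_pose([x,y,z],quat(D(yaw)+np.pi))
    except env.Unreachable: print("unreach",n); return
    env.pause(.15); o=env.observe(); out[n]=(o,env.grab_frame("wrist")); print(n,o["time"],o["ee_pos"].round(4),o["joints"].round(2))
look("long",.599,.289,.18,-12.6)
look("lseat",l[0],l[1],.149,-5.5)
look("sseat",s[0],s[1],.149,-5.5)
look("short",.579,.103,.18,20.9)
pickle.dump(out,open("l.pkl","wb"))
t=[out[k][1] for k in("long","short","lseat","sseat")]
g=np.vstack([np.hstack(t[:2]),np.hstack(t[2:])]); cv2.imwrite("pics/w4.png",cv2.resize(g,(800,600),interpolation=cv2.INTER_AREA))
```

```text
[ 0.56329803 -0.21841117  0.012     ] [ 0.57200736 -0.14741301  0.012     ]
long 2.2583 [0.5986 0.2903 0.1801] [-0.51  0.59 -0.03  1.8   0.03  0.75  0.79]
lseat 4.0667 [ 0.5725 -0.146   0.149 ] [ 0.23  0.56 -0.1   1.99  0.1   0.6   1.53]
sseat 4.6583 [ 0.5637 -0.2171  0.149 ] [ 0.35  0.57 -0.11  1.96  0.1   0.62  1.65]
short 6.0833 [0.5793 0.1011 0.1798] [-0.12  0.52 -0.22  1.97  0.17  0.67  1.49]
```

View pics/w4.png

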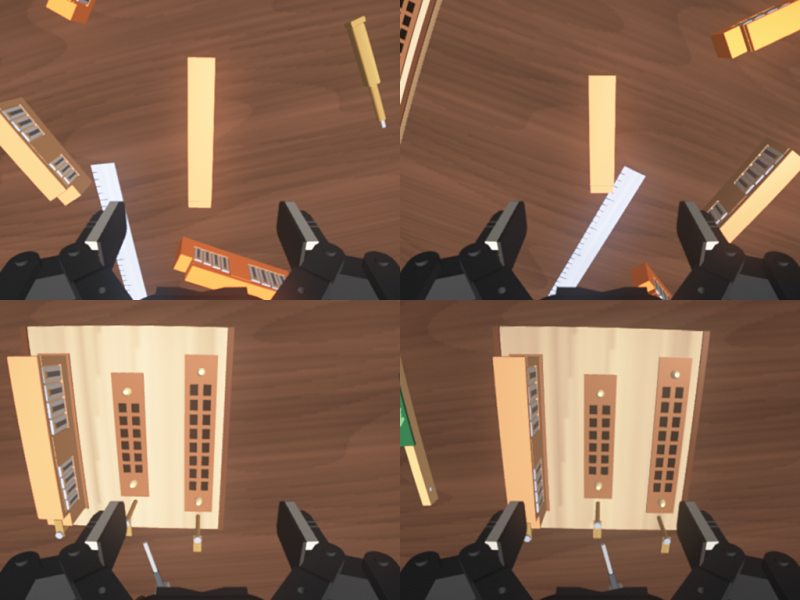

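The wrist views, at tile scale, show:
- **Long block:** centred at (201,132), with the step strip at the bottom.
- **Short block:** at (602,134), also with its step at the bottom.
- **Long seat:** dowels at (201,372) and (199,503).
- **Short seat, right-hand tile:** dowels at (600,393) and (598,490).

The fitted block's clip is at the same (bottom, +x) end. Next I measure at full resolution.

```bash
cat > m.py <<'E'
from h import *
import pickle
L=pickle.load(open("l.pkl","rb"))
def blob(mask,seed):
    n,lab,st,ce=cv2.connectedComponentsWithStats(mask.astype(np.uint8)); i=lab[seed[1],seed[0]]; return lab==i,st[i],ce[i]
def info(W):
    W=np.asarray(W)
def lines(bm,rows,c,z):
    """left/right edges per row -> world midpoints; fit axis"""
    l=[];r=[]
    for v in rows:
        u=np.flatnonzero(bm[v]); l.append((u[0]-.5,v)); r.append((u[-1]+.5,v))
    A,B=cast(c,l,z),cast(c,r,z); M=(A+B)/2; w=np.linalg.norm(A-B,axis=1).mean()
    vx,vy,x0,y0=cv2.fitLine(M[:,:2].astype(np.float32),cv2.DIST_HUBER,0,.01,.01).ravel()
    s=np.sign(vx); return np.array([x0,y0]),np.array([vx,vy])*s,w
E
python3 - <<'E'
from m import *
for n,seed in(("long",(257,170)),("short",(257,170))):
    o,I=L[n]; c=cam("wrist",o); hsv=cv2.cvtColor(I,cv2.COLOR_BGR2HSV); m,st,ce=blob((hsv[...,2]>150)&(hsv[...,1]>60),seed); print(n,st,ce.round(1))
    y0,y1=st[1],st[1]+st[3]; p,d,w=lines(m,range(y0+20,y1-30),c,.05); print("w",w.round(4),"yaw",np.degrees(np.arctan2(d[1],d[0])).round(2))
    for lo,hi in((y0-3,y0+10),(y1-18,y1+4)):
        print([(v,*np.median(I[v,250:262] if n=="long" else I[v,250:264],axis=0).astype(int)) for v in range(lo,hi)])
for n,seed in(("lseat",None),("sseat",None)):
    o,I=L[n]; hsv=cv2.cvtColor(I,cv2.COLOR_BGR2HSV); print(n,"leather",hsv[150,258],hsv[150,270],hsv[150,244], "row",[tuple(hsv[100,u]) for u in range(232,286,4)])
E
```

```text
long [ 215   72   89  195 7941] [257.9 166.2]
w 0.0343 yaw -13.59
[(69, np.int64(70), np.int64(93), np.int64(139)), (70, np.int64(69), np.int64(92), np.int64(138)), (71, np.int64(68), np.int64(89), np.int64(133)), (72, np.int64(74), np.int64(101), np.int64(148)), (73, np.int64(107), np.int64(151), np.int64(218)), (74, np.int64(148), np.int64(209), np.int64(255)), (75, np.int64(166), np.int64(229), np.int64(255)), (76, np.int64(168), np.int64(229), np.int64(254)), (77, np.int64(168), np.int64(229), np.int64(254)), (78, np.int64(168), np.int64(229), np.int64(254)), (79, np.int64(167), np.int64(228), np.int64(254)), (80, np.int64(168), np.int64(229), np.int64(254)), (81, np.int64(168), np.int64(228), np.int64(254))]
[(249, np.int64(160), np.int64(224), np.int64(254)), (250, np.int64(160), np.int64(224), np.int64(254)), (251, np.int64(160), np.int64(224), np.int64(254)), (252, np.int64(160), np.int64(224), np.int64(254)), (253, np.int64(160), np.int64(224), np.int64(254)), (254, np.int64(160), np.int64(224), np.int64(254)), (255, np.int64(160), np.int64(224), np.int64(254)), (256, np.int
[... 3327 characters left out ...]
seat leather [ 12 127 187] [ 11 125 192] [ 12 126 178] row [(np.uint8(19), np.uint8(66), np.uint8(237)), (np.uint8(12), np.uint8(118), np.uint8(195)), (np.uint8(11), np.uint8(124), np.uint8(193)), (np.uint8(12), np.uint8(124), np.uint8(192)), (np.uint8(12), np.uint8(123), np.uint8(193)), (np.uint8(12), np.uint8(124), np.uint8(193)), (np.uint8(12), np.uint8(124), np.uint8(194)), (np.uint8(12), np.uint8(123), np.uint8(195)), (np.uint8(12), np.uint8(121), np.uint8(196)), (np.uint8(12), np.uint8(122), np.uint8(195)), (np.uint8(11), np.uint8(121), np.uint8(198)), (np.uint8(12), np.uint8(117), np.uint8(202)), (np.uint8(20), np.uint8(63), np.uint8(242)), (np.uint8(20), np.uint8(64), np.uint8(240))]
```

```bash
cat >> m.py <<'E'
def block(n,v_low,v_step,v_end,half):
    o,I=L[n]; c=cam("wrist",o); g=cv2.cvtColor(I,cv2.COLOR_BGR2HSV)[...,2]; V=g>200
    rows=range(int(v_low)+15,int(v_step)-12); l=[];r=[]
    for v in rows:
        u=258
        while V[v,u]: u-=1
        a=u+(200.-g[v,u])/(float(g[v,u+1])-g[v,u]); u=258
        while V[v,u]: u+=1
        b=u-(200.-g[v,u])/(float(g[v,u-1])-g[v,u]); l.append((a,v)); r.append((b,v))
    A,B=cast(c,l,.05),cast(c,r,.05); M=(A+B)/2; w=np.linalg.norm(A-B,axis=1)
    keep=abs(w-np.median(w))<.001; M=M[keep]
    vx,vy,x0,y0=cv2.fitLine(M[:,:2].astype(np.float32),cv2.DIST_HUBER,0,.01,.01).ravel(); s=np.sign(vx); d=np.array([vx,vy])*s; p=np.array([x0,y0])
    u=np.median([a[0] for a in l]+[b[0] for b in r])
    t=[(cast(c,[(u,v)],z)[0,:2]-p)@d-off for v,z,off in((v_low,.05,-half),(v_step,.05,half-16),(v_end,.036,half))]
    print(n,"width",np.median(w).round(4),"along-estimates mm",(1e3*(np.array(t)-t[0])).round(2))
    return p+d*np.mean(t),np.arctan2(d[1],d[0]),c,o
def seat(n,half):
    o,I=L[n]; c=cam("wrist",o); hsv=cv2.cvtColor(I,cv2.COLOR_BGR2HSV)
    m=((hsv[...,0]<16)&(hsv[...,1]>85)&(hsv[...,2]>140)).astype(np.uint8); m[:,:225]=0;m[:,295:]=0
    k=max(cv2.findContours(m,cv2.RETR_EXTERNAL,cv2.CHAIN_APPROX_NONE)[0],key=cv2.contourArea)
    R1=cast(c,cv2.boxPoints(cv2.minAreaRect(k)),.012); 
    inside=cv2.drawContours(np.zeros_like(m),[k],-1,1,-1)
    x,y,w,h=cv2.boundingRect(k)
    n_,_,st,ce=cv2.connectedComponentsWithStats(inside*(hsv[...,2]<130).astype(np.uint8)); i=[j for j in range(1,n_) if st[j,4]>25]
    H=cast(c,ce[i],.012)[:,:2]
    n_,lab,st,ce=cv2.connectedComponentsWithStats(inside*((hsv[...,0]>=16)&(hsv[...,2]>190)).astype(np.uint8)); i=[j for j in range(1,n_) if st[j,4]>20]
    Dw=cast(c,ce[i],.0175)[:,:2]
    print(n,"strip",np.linalg.norm(R1-np.roll(R1,1,0),axis=1).round(4),R1.mean(0)[:2].round(4),"holes",len(H),H.mean(0).round(4),"dowels",st[i].tolist(),Dw.round(4).tolist())
    u,s,vt=np.linalg.svd(H-H.mean(0)); d=vt[0]*np.sign(vt[0,0])
    print(" yaw holes",np.degrees(np.arctan2(d[1],d[0])).round(2))
    if len(Dw)==2:
        e=Dw[0]-Dw[1]; e*=np.sign(e[0]); print(" dowel dist",np.linalg.norm(e).round(4),"mid",Dw.mean(0).round(4),"yaw",np.degrees(np.arctan2(e[1],e[0])).round(2))
    return c,o
E
python3 - <<'E'
from m import *
for a in(("long",72.9,257.2,265.7,.084),("short",96.4,237.4,246.6,.066)):
    p,y,c,o=block(*a); print(" centre",p.round(4),"yaw",np.degrees(y).round(2),"tool",o["ee_pos"].round(4))
seat("lseat",.084);seat("sseat",.066)
a=L["lseat"][1][70:290,215:305];b=L["sseat"][1][70:290,215:305];cv2.imwrite("pics/st.png",cv2.resize(np.hstack([a,b]),None,fx=2.7,fy=2.7,interpolation=cv2.INTER_CUBIC))
E
```

```text
long width 0.0263 along-estimates mm [0.000000e+00 1.598304e+04 2.100000e-01]
 centre [ 5.7848 -0.9341] yaw -13.26 tool [0.5986 0.2903 0.1801]
short width 0.0261 along-estimates mm [ 0.000000e+00  1.598322e+04 -3.700000e-01]
 centre [5.5615 1.9867] yaw 20.74 tool [0.5793 0.1011 0.1798]
lseat strip [0.1715 0.0311 0.1715 0.0378] [ 0.5731 -0.1476] holes 16 [ 0.5726 -0.1492] dowels [[253, 87, 10, 10, 70], [250, 252, 8, 11, 65]] [[0.5028, -0.1406], [0.641, -0.1568]]
 yaw holes -6.69
 dowel dist 0.1391 mid [ 0.5719 -0.1487] yaw -6.72
sseat strip [0.1359 0.0317 0.1359 0.037 ] [ 0.5644 -0.2195] holes 12 [ 0.5643 -0.2208] dowels [[253, 115, 8, 9, 61], [251, 233, 7, 10, 56]] [[0.5143, -0.2143], [0.6133, -0.2259]]
 yaw holes -6.84
 dowel dist 0.0998 mid [ 0.5638 -0.2201] yaw -6.68
```

View pics/st.png

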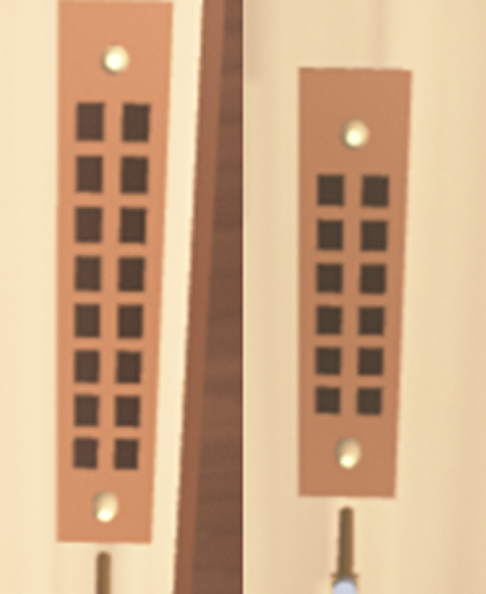

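The crop shows both strips with a dowel at each end: long at crop (115,58) and (106,507), short at (355,133) and (348,452). Dowel spacing measures 139.1 and 99.8 mm against 140 and 100, seat spacing is 72 mm, and block width is 26 mm, so all the checks agree. I'll grasp the short block, lift it, and look at it in the gripper.

```bash
sed -i 's/half-16)/half-.016)/; s/np.mean(t),/np.mean([t[0],t[2]]),/' m.py
cat >> h.py <<'E'
SS=np.array([.5640,-.2205]); LS=np.array([.5722,-.1490]); YP=np.radians(-6.72)
def grasp(p,yaw,z=.025,op=.055):
    q=quat(yaw+np.pi); env.gripper_to(op)
    env.movel([*p,.09],q,.25); env.movel([*p,z],None,.12); env.gripper_to(0.0)
    o=env.observe(); print("grip",o["finger_gap"],o["grasp_force"],o["time"])
    env.movel([*p,.11],None,.15)
def insert(seat,zf=.037,push=0.003,r0=0):
    """seat: xy; stepwise descent with force watch, search on a small spiral if the noses miss"""
    a=np.array([np.cos(YP),np.sin(YP)]); b=np.array([-a[1],a[0]]); q=quat(YP+np.pi)
    env.movel([*seat,.11],q,.25); env.movel([*seat,zf+.013],None,.15); env.pause(.2)
    f0=env.observe()["contact_force"]; 
    offs=[(0,0)]+[(r*np.cos(t),r*np.sin(t)) for r in(.0008,.0016) for t in np.arange(8)*np.pi/4]
    z=zf+.013
    for dx,dy in offs:
        p=seat+a*dx+b*dy; env.movel([*p,z],None,.05); ok=True; zz=z
        while zz>zf+.0015:
            zz-=.001; env.movel([*p,zz],None,.03); o=env.observe(); f=o["contact_force"]-f0
            if f[2]>12: ok=zz<zf+.004; break
        print("try",np.round([dx*1e3,dy*1e3],1),"z",round(zz,4),o["ee_pos"].round(4),"f",f.round(1),"t",round(o["time"],1))
        if ok: return p,zz,f0
        z=zf+.011
    raise SystemExit("no fit")
E
python3 - <<'E'
from m import *
p,y,c,o=block("short",96.4,237.4,246.6,.066); print(p,np.degrees(y))
grasp(p,y); o=env.observe(); print(o["contact_force"],o["finger_gap"],o["time"])
env.movel([*SS,.11],quat(YP+np.pi),.25); env.pause(.15)
o=env.observe(); print(o["time"],o["ee_pos"]); I=env.grab_frame("wrist"); pickle.dump((o,I),open("h.pkl","wb")); cv2.imwrite("pics/held.png",I)
E
```

```text
short width 0.0261 along-estimates mm [ 0.   -0.78 -0.37]
[0.5788568  0.10027342] 20.736795
grip 0.02541488750420566 59.81423377990723 8.1083
[-0.09518366 -0.07910317 -1.35502677] 0.025606179378524965 8.825
10.4083 [ 0.56432225 -0.21900853  0.11004063]
```

View pics/held.png

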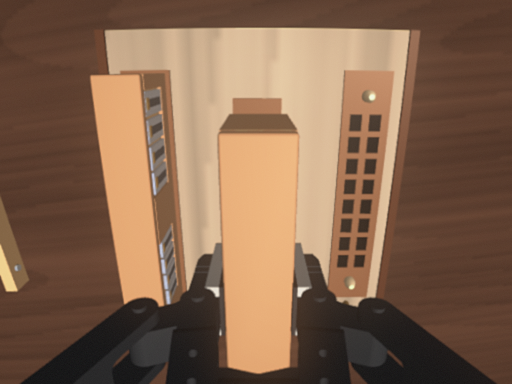

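The short block is held level and square: its low end's top edge is at row 131, columns 219 to 297, with the empty short seat right below it. The arm stops about 1.5 mm off its command in y, so I'll correct for that and measure the held block in the tool frame.

Run:
```python
from m import *
o,I=pickle.load(open("h.pkl","rb")); c=cam("wrist",o); g=I[...,2].astype(int); T=np.linalg.inv(tool(o))
print("col258",[(v,*I[v,258]) for v in range(110,138,1)][::1])
for v in(140,160,200,230): print(v,[(u,g[v,u]) for u in list(range(214,226))],[(u,g[v,u]) for u in range(292,304)])
zt=o["ee_pos"][2]+.025
for px in((219,140),(297.,140),(258,131),(258,115)):
    X=cast(c,[px],zt)[0]; print(px,(T@[*X,1])[:3].round(4))
```

```text
col258 [(110, np.uint8(87), np.uint8(121), np.uint8(174)), (111, np.uint8(88), np.uint8(122), np.uint8(174)), (112, np.uint8(89), np.uint8(122), np.uint8(174)), (113, np.uint8(82), np.uint8(113), np.uint8(159)), (114, np.uint8(69), np.uint8(95), np.uint8(130)), (115, np.uint8(65), np.uint8(88), np.uint8(119)), (116, np.uint8(64), np.uint8(88), np.uint8(118)), (117, np.uint8(64), np.uint8(88), np.uint8(119)), (118, np.uint8(64), np.uint8(88), np.uint8(118)), (119, np.uint8(65), np.uint8(90), np.uint8(119)), (120, np.uint8(65), np.uint8(89), np.uint8(119)), (121, np.uint8(64), np.uint8(89), np.uint8(118)), (122, np.uint8(64), np.uint8(88), np.uint8(118)), (123, np.uint8(63), np.uint8(88), np.uint8(118)), (124, np.uint8(65), np.uint8(90), np.uint8(119)), (125, np.uint8(64), np.uint8(89), np.uint8(119)), (126, np.uint8(64), np.uint8(89), np.uint8(120)), (127, np.uint8(63), np.uint8(88), np.uint8(118)), (128, np.uint8(63), np.uint8(89), np.uint8(121)), (129, np.uint8(72), np.uint8(102), np.uint8(137)), (130, np.uint8(76), np.uint8(108), np.uint8(144)), (131, np.uint8(71), np.uint8(99), np
[... 1909 characters left out ...]
 np.int64(222))]
230 [(214, np.int64(222)), (215, np.int64(222)), (216, np.int64(221)), (217, np.int64(221)), (218, np.int64(222)), (219, np.int64(219)), (220, np.int64(193)), (221, np.int64(179)), (222, np.int64(202)), (223, np.int64(227)), (224, np.int64(233)), (225, np.int64(233))] [(292, np.int64(238)), (293, np.int64(234)), (294, np.int64(226)), (295, np.int64(206)), (296, np.int64(215)), (297, np.int64(224)), (298, np.int64(224)), (299, np.int64(223)), (300, np.int64(222)), (301, np.int64(222)), (302, np.int64(222)), (303, np.int64(221))]
(219, 140) [ 0.064  -0.0131 -0.025 ]
(297.0, 140) [ 0.064   0.0111 -0.025 ]
(258, 131) [ 0.0668 -0.001  -0.025 ]
(258, 115) [ 0.0717 -0.001  -0.025 ]
```

In the tool frame the held block measures 1.0 mm off in y, which is camera bias, and 0.6 mm off along its length. The seat carries the same bias, so I add both offsets, correct for arm droop, and insert with force watching.

```bash
python3 - <<'E'
s=open("h.py").read()
s=s.replace("env.movel([*seat,zf+.013],None,.15); env.pause(.2)","""env.movel([*seat,zf+.013],None,.15); env.pause(.25)
    e=env.observe()["ee_pos"]; off=np.array([*seat,zf+.013])-e; print("err mm",(off*1e3).round(2)); ez=off[2]; seat=seat+off[:2]
    env.movel([*seat,zf+.013+ez],None,.05); env.pause(.2); print(env.observe()["ee_pos"].round(4))""")
s=s.replace("env.movel([*p,z],None,.05)","env.movel([*p,z+ez],None,.05)").replace("env.movel([*p,zz],None,.03)","env.movel([*p,zz+ez],None,.03)")
open("h.py","w").write(s)
E
python3 - <<'E'
from h import *
a=np.array([np.cos(YP),np.sin(YP)]); b=np.array([-a[1],a[0]])
p,z,f0=insert(SS+.0006*a+.001*b)
print(p,z,f0,env.observe()["joints"].round(3))
E
```

```text
err mm [-0.5   0.21 -0.97]
[ 0.5642 -0.2194  0.049 ]
try [0. 0.] z 0.038 [ 0.5643 -0.2194  0.038 ] f [-1.3  0.9 12.9] t 15.2
[ 0.56420936 -0.21937061] 0.037999999999999985 [-0.10473778 -0.60477298 -1.87730496] [ 0.334  0.737 -0.087  2.011  0.151  0.399  1.585]
```

The dowels went in at the first try. I press it flat, let go and withdraw.

Run:
```python
from h import *
p=env.observe()["ee_pos"]; c=np.array([.56420936,-.21937061])
for dz in(.001,.002,.003):
    env.movel([*c,.037-dz],None,.03); env.pause(.1); o=env.observe(); print(o["ee_pos"].round(4),o["contact_force"].round(1))
    if o["contact_force"][2]>25: break
env.gripper_to(.045); o=env.observe(); print(o["ee_pos"].round(4),o["contact_force"].round(1),o["finger_gap"],o["time"])
env.movel([*c,.125],None,.2)
env.pause(.2); o=env.observe(); I=env.grab_frame("wrist"); cv2.imwrite("pics/after.png",I)
print(o["time"],o["ee_pos"])
```

```text
[ 0.5643 -0.2195  0.038 ] [-4.9  0.9 22.3]
[ 0.5643 -0.2194  0.0379] [-7.4  3.  34.6]
[ 0.564  -0.2193  0.0347] [-0.3 -0.1  0.1] 0.04503704930832751 16.2333
17.0333 [ 0.56348272 -0.2190708   0.1234648 ]
```

View pics/after.png

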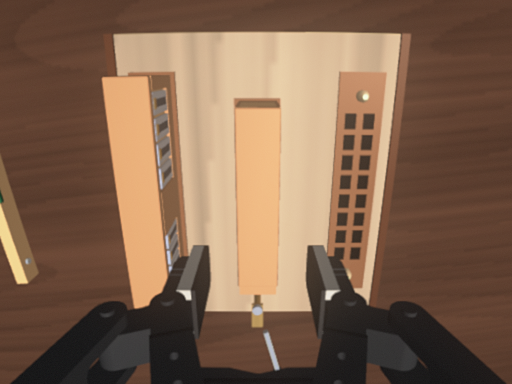

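The short block is down on its seat, parallel to the fitted one, with its step at the clip post (255,315) and only leather showing around its low end at row 105. Contact at TCP height 0.038 was hard, so it is fully seated. Now the long block.

Run:
```python
from m import *
p,y,c,o=block("long",72.9,257.2,265.7,.084); print(p,np.degrees(y))
env.movel([.57,-.1,.14],None,.3)
env.move_pose([*p,.13],quat(y+np.pi)); env.pause(.15); e=env.observe()["ee_pos"]; off=p-e[:2]; print("off",off)
grasp(p+off,y); o=env.observe(); print(o["contact_force"],o["finger_gap"],o["time"])
a=np.array([np.cos(YP),np.sin(YP)]); b=np.array([-a[1],a[0]])
env.movel([*(LS+.001*b),.125],quat(YP+np.pi),.28); env.pause(.2)
o=env.observe(); print(o["time"],o["ee_pos"]); I=env.grab_frame("wrist"); cv2.imwrite("pics/held2.png",I)
c=cam("wrist",o); T=np.linalg.inv(tool(o)); zt=o["ee_pos"][2]+.024
print("red",[(v,int(I[v,258,2])) for v in range(40,110)])
for v in(120,160): print(v,[int(x) for x in I[v,210:228,2]],[int(x) for x in I[v,288:306,2]])
for v in range(60,90,5): print(v,(T@[*cast(c,[(258,v)],zt)[0],1])[:2].round(4))
```

```text
long width 0.0263 along-estimates mm [ 0.   -0.98  0.18]
[0.5995855  0.28773937] -13.260353
off [-0.0006917  0.0019226]
grip 0.02518631429739457 59.93582904338837 20.8583
[ 0.01544002 -0.0227117  -2.15350372] 0.02516336370088431 21.575
23.4917 [ 0.57250676 -0.14692905  0.12496676]
red [(40, 217), (41, 219), (42, 218), (43, 219), (44, 218), (45, 219), (46, 219), (47, 219), (48, 220), (49, 220), (50, 220), (51, 220), (52, 220), (53, 220), (54, 220), (55, 220), (56, 220), (57, 220), (58, 220), (59, 221), (60, 220), (61, 221), (62, 221), (63, 220), (64, 222), (65, 221), (66, 221), (67, 222), (68, 222), (69, 216), (70, 202), (71, 197), (72, 193), (73, 173), (74, 146), (75, 162), (76, 217), (77, 236), (78, 244), (79, 246), (80, 247), (81, 247), (82, 247), (83, 247), (84, 247), (85, 246), (86, 247), (87, 247), (88, 247), (89, 247), (90, 247), (91, 247), (92, 247), (93, 247), (94, 247), (95, 247), (96, 247), (97, 247), (98, 247), (99, 247), (100, 247), (101, 247), (102, 247), (103, 247), (104, 247), (105, 247), (106, 247), (107, 247), (108, 247), (109, 247)]
120 [231, 232, 231, 232, 233, 231, 210, 196, 224, 241, 245, 245, 244, 245, 245, 245, 245, 245] [249, 248, 248, 248, 248, 248, 248, 248, 249, 248, 239, 195, 141, 126, 126, 127, 127, 127]
160 [231, 232, 232, 232, 232, 232, 231, 219, 198, 216, 238, 245, 245, 245, 245, 245, 245, 245] [248, 248, 248, 248, 248, 248, 248, 248, 246, 235, 176, 125, 118, 119, 119, 121, 119, 118]
60 [ 0.0876 -0.001 ]
65 [ 0.0862 -0.001 ]
70 [ 0.0847 -0.001 ]
75 [ 0.0833 -0.001 ]
80 [ 0.0819 -0.001 ]
85 [ 0.0804 -0.001 ]
```

View pics/held2.png

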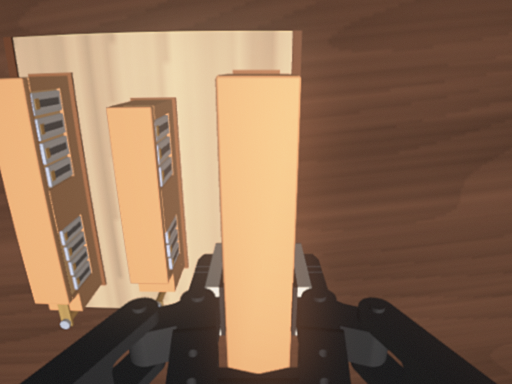

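The long block is held level and square, with its low edge at row 75 and columns 217 to 300. The short block behind it still sits flat at (145,195). The long block's offset is -0.6 mm along and the same 1 mm lateral bias applies, so I insert and press.

Run:
```python
from h import *
a=np.array([np.cos(YP),np.sin(YP)]); b=np.array([-a[1],a[0]])
p,z,f0=insert(LS-.0006*a+.001*b)
print(p,z,f0)
o=env.observe(); zc=o["ee_pos"][2]-.001
for i in range(5):
    env.movel([*p,zc-.001*i],None,.03); env.pause(.1); o=env.observe(); print(o["ee_pos"].round(4),(o["contact_force"]-f0).round(1))
    if (o["contact_force"]-f0)[2]>30: break
env.pause(.3); o=env.observe(); print(o["time"],o["ee_pos"].round(4),o["contact_force"].round(1),o["wrist_torque"].round(2),o["finger_gap"],o["grasp_force"])
I=np.hstack([env.grab_frame("wrist"),cv2.resize(env.grab_frame("side")[220:330,190:336],(512,384),interpolation=cv2.INTER_CUBIC)])
cv2.imwrite("pics/end.png",cv2.resize(I,(800,300),interpolation=cv2.INTER_AREA))
```

```text
err mm [-0.5   0.15 -0.99]
[ 0.5712 -0.1478  0.049 ]
try [0. 0.] z 0.038 [ 0.5717 -0.1479  0.038 ] f [ 4.9 -2.5 12.4] t 28.3
[ 0.5712206  -0.14778226] 0.037999999999999985 [-1.27474387  0.7456439  -2.53292238]
[ 0.5718 -0.148   0.038 ] [ 4.6 -2.  13.3]
[ 0.5718 -0.148   0.0379] [ 1.8 -2.2 24.7]
[ 0.5718 -0.1479  0.0379] [-1.4 -0.9 37.7]
29.6417 [ 0.5718 -0.148   0.0379] [-2.1 -0.3 34.9] [0.19 0.65 0.03] 0.02513410697080737 64.29594039916992
```

View pics/end.png

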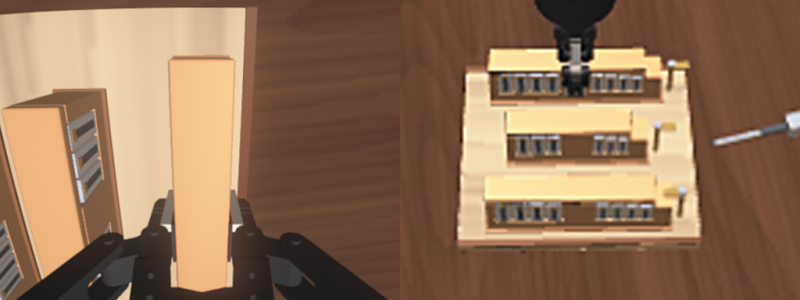

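The side crop shows all three blocks flat on the pan, steps at their clip posts, with the long one at (575,75) held down at about 37 N. I hand it in.

Run:
```python
from cell import env
print(env.sign_off())
```

```text
the job is handed in; nothing more can be done
None
```

Both bass reed blocks went onto their dowels at the first try, steps toward the clip posts; the short one is released, the long one is still held down at about 35 N, and I handed the job in at about 30 s of the 67 s allowed.

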